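Set the bread warmer's thermostat to its tab

ROBOT

A 6-joint arm with a two-finger parallel gripper is mounted at the origin on the work surface. World frame = base frame: x ahead of the robot, y to its left, z up, the work surface at z = 0. Lengths are in m, angles in rad, forces in N, time in s.
With the tool pointing down it reaches from about 0.35 to 0.775 m from the base axis. Payload 7.3 kg.
Tool frame: the origin (TCP) lies on the centre line of the jaws, within the pads' length; the fingertips stand 17 mm ahead of it and the grasp point (between the pads) lies 2 mm behind it (robot.tip_extent is the distance from the TCP to the fingertips, in m); z points along the fingers, y is the line along which they close (so a half turn about z gives the same grasp; the last joint's range is limited). The gripper opens to 92 mm and grips with 3 to 60 N. Pads are 19 mm wide; open, the fingers measure 130 mm over their backs; the gripper's body (75 mm by 190 mm) begins 47 mm behind the grasp point.
Start: joints at [-1.41, 0.342, 1.524, -0, 1.275, -0.146], TCP at [0.159, -0.5, 0.244] pointing down, gripper open.
Joint ranges: [-2.53, 2.53], [-0.77, 2.02], [0.04, 2.7], [-1, 4.14], [0.28, 2.66], [-3.11, 3.11]. Speed limits (rad/s): [2.57, 2.57, 3.14, 3.14, 3.14, 3.14].

INTERFACE

Orientations are given as [roll, pitch, yaw] about the fixed x, y, z axes, in that order (R = Rz(yaw) Ry(pitch) Rx(roll)).
In Python, from cell import robot gives the robot as it stands.
- The arm moves only by the tool step_arm, never from a script. Its argument "motion" is a list of rows, each a list of 2 entries, a list of its own where there are three numbers: the shift along the tool's x, y, z in units of 60 mm (1.0 is 60 mm), then the turn about the tool's z in rad. In form: [[[x, y, z], spin], ...]. A call has 1 to 10 rows; each row is the pose to reach, as a shift and turn from the pose commanded when the call began, along the tool's axes at that moment; what a row does not reach only later rows make up. A row lasts 1/8 s, in which the tool goes at most 62.5 mm and 10.7 degrees, less where a joint would pass 70% of its speed; a pose out of reach is approached as far as the arm can. A call with a gripper value outside its range is refused whole. "hand" is the closure in counts, from 0 (fully open) to 255 (shut), set as the call begins (left out, the last holds). The fingers move at their own pace and stop on an object; "squeeze" is the grip in N (left out, the last holds). Time passes only in rows, so rows that repeat a pose let the fingers close. It gives the time, the measured TCP pose, the force, the opening and the grip force at its end, in the units of the state.
- robot.observe(): the state, without advancing time (a new reading comes with each control period).
- robot.read_camera(name): name is "scene" or "top" or "wrist"; returns a dict with "pixels" (480x640x3 uint8, red, green, blue), "intrinsics" (3x3 intrinsics, pixels), "xyz" and "rotation" of the camera in the world; the wrist camera has in their place "T_tool_cam" (4x4, takes a point from camera to tool coordinates, whose origin is the TCP and whose axes are the flange's). Camera axes: x right, y up, looking along -z (the intrinsics and any distortion apply to the point x, -y, -z); pixel columns grow to the right and rows downward; lengths in m; the calibration is good to about 2 mm. A picture is of the moment at which its call begins: read the wrist's pose just before it. There is no depth.
- robot.hand_in(): hands the job in; it is judged then, once.
The state is a dict: "time": time; "qpos": joint angles; "qvel": joint speeds; "joint_efforts": joint torques, N m; "tool_pos": TCP position; "tool_rot": TCP orientation; "contact_force": force on the tool from outside, world axes, zero at the start; "torque": the same for the moment, N m; "opening": finger opening in m; "grip_force": force on a finger pad.
Only numpy, scipy, OpenCV 4.12 (cv2) and the standard library are available. Lean on these libraries where they do the work, as an engineer would, in place of code of your own. Each camera call takes 0.05 s, during which the arm holds its last target. There are 200 camera calls.

TASK

Bring the bread-warming plate up to its set heat: turn the thermostat (the knob with the tall bar grip, not the round timer knob beside it) clockwise until the white line on its bar points at the raised tab clipped to the rim of its scale. Leave the round timer knob as it is set, and let go of the thermostat when you are done.

Things in the scene. Friction and masses are not known exactly. Their poses are not given: they have to be found in the camera images.
- thermo_grip (a point): Thermostat knob turning about a vertical axis with light friction (0.05 N m), staying where left. On a round grey skirt (60 mm wide, 8 mm high) stands a black bar grip 56 long, 16 thick, 38 mm high. Point on the axis, 18 mm below the bar's top, 20 above the skirt, 28 above the scale plate. Frame turns with the knob: x along the bar to the end with the white line, y across its thickness, z up.
- thermo_pointer (a point): End of the white line on top of the thermostat's bar, 26 mm from the axis, 18 mm above thermo_grip; the line goes on down that end of the bar to a white nose 37 mm out. Turns with the knob; x points outwards along the line. It starts 0.5 to 1.4 rad anticlockwise (seen from above) of the tab. It sits left or right on the warmer's flat strip (70 mm high), the round timer knob on the other side, 180 mm off.
- set_mark (a point): Raised tab clipped to the rim of the thermostat's flat round scale plate (aluminium, 112 mm across, short black ticks): a fixed black bar 24 mm long (radially), 10 wide, 4 high, reaching from 38 to 62 mm from the knob's axis. Point on its top, 42 mm from the axis; x points straight outwards from the axis, z up. The knob is right when its white line points at the tab.
- timer_pointer (a point): Outer end of the white line on the timer knob, a bystander to be left as set: plain round black knob 38 mm across, 28 mm high with its skirt (48 mm across), on a scale plate 84 mm across. Point on its top, 17 mm from its axis; x points outwards. It turns easily.

How it is judged:
By the outcome, as a careful person would: the job done as asked, in the order asked, and still so for the second after the job is handed in, with the robot touching nothing.
It also fails if it takes over 30 s, if anything falls off the work surface, if the arm or the gripper's body presses on something with over 40 N, if the wrist force passes 120 N, or if a joint passes its speed limit or range.

## Working session

There is one attempt and no reset: what is moved stays moved. The work goes in short steps, Python scripts to look and compute and a tool call to move; the robot and the scene stay as the last step left them, time stands still between calls to the robot, and variables do not carry over. Pictures are saved under pics/ and viewed, at most 10 in all, crops included, and the job is handed in when it is done.

Besides the shell and the picture viewer there is one more tool, called after ">>>" as name([rows], argument=value, ...), one row to a line, values as JSON. step_arm: Moves the arm, as the interface text tells. Its arguments: {"type":"object","properties":{"motion":{"type":"array"},"hand":{"type":"number"},"squeeze":{"type":"number"}},"required":["motion"]}

```bash
mkdir -p pics; ls; python3 - <<'E'
from cell import robot
import cv2
s=robot.observe();print(s)
for n in("top","scene"):
    c=robot.read_camera(n);cv2.imwrite(f"pics/{n}0.png",c["pixels"][:,:,::-1]);print(n,c["intrinsics"],c["xyz"],c["rotation"],c.keys())
E
```

```text
pics
{'time': 0.0, 'qpos': array([-1.41001345e+00,  3.42752962e-01,  1.52502338e+00,  2.47305935e-05,
        1.27540224e+00, -1.46025177e-01]), 'qvel': array([-0.0021608 ,  0.001945  , -0.00065892, -0.00226696, -0.0001316 ,
       -0.00184474]), 'joint_efforts': array([-1.05420484e-03, -4.31246889e+01, -2.44221032e+01,  7.18700350e-02,
        5.59714402e-02, -9.08554171e-05]), 'tool_pos': array([ 0.15851244, -0.50009588,  0.24302703]), 'tool_rot': array([-3.14002704e+00, -2.54159862e-04,  3.06800638e-01]), 'contact_force': array([ 0.03426249, -0.82179859, -0.09554548]), 'torque': array([ 0.0371148 ,  0.07367228, -0.0241963 ]), 'grip_force': 0.0, 'opening': 0.0918779405999881}
top [[623.11198583   0.         309.43794952]
 [  0.         623.11198583 240.82959545]
 [  0.           0.           1.        ]] [0.4585343  0.04430475 0.94928074] [ 0.12675939  0.02532971 -1.54120759] dict_keys(['pixels', 'intrinsics', 'xyz', 'rotation'])
scene [[618.30480943   0.         315.1631547 ]
 [  0.         618.30480943 233.26969882]
 [  0.           0.           1.        ]] [0.88896228 0.53976957 0.63486784] [0.8651411  0.01359829 2.55343104] dict_keys(['pixels', 'intrinsics', 'xyz', 'rotation'])
```

View pics/top0.png

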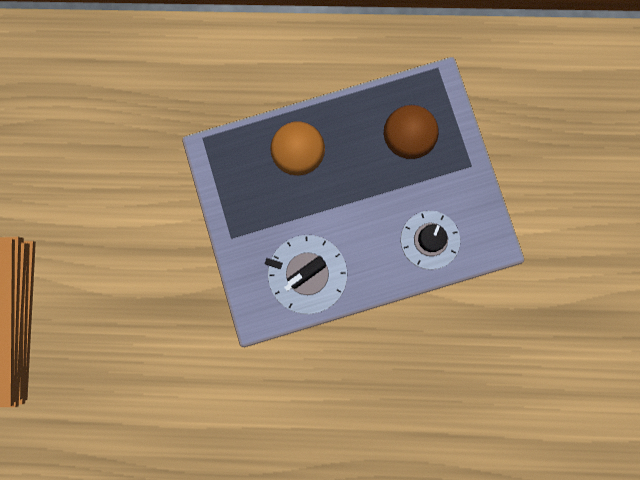

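View pics/scene0.png

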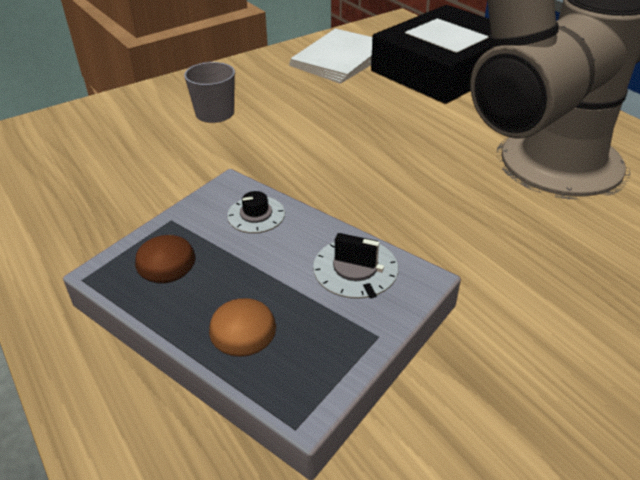

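The top view shows the thermostat at about (308,274). Its white nose is at (288,288), the tab at (273,263) and the timer at (432,239). Next I'll enlarge the thermostat.

```bash
python3 - <<'E'
import cv2
a=cv2.imread("pics/top0.png")[226:322,258:358]
cv2.imwrite("pics/crop0.png",cv2.resize(a,None,fx=6,fy=6,interpolation=cv2.INTER_CUBIC))
E
```

```text
(no output)
```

View pics/crop0.png

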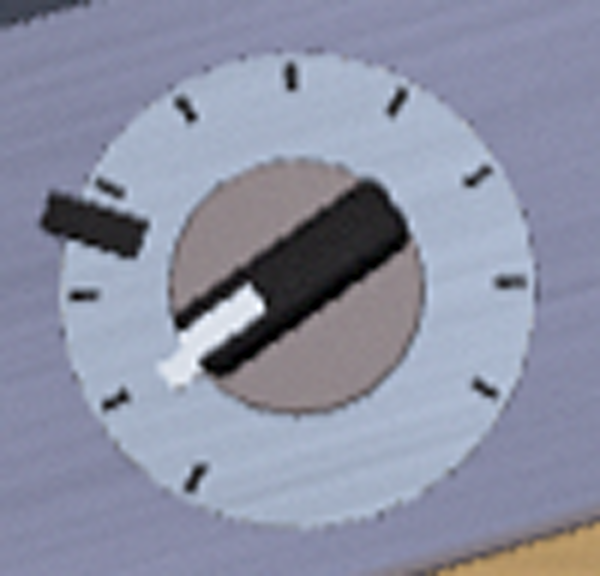

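```bash
cat > h.py <<'E'
import numpy as np
from scipy.spatial.transform import Rotation as R
from cell import robot
def ray(c,uv,z):
    K=np.array(c["intrinsics"]); d=np.linalg.inv(K)@[uv[0],uv[1],1]; d[1:]*=-1
    w=R.from_euler("xyz",c["rotation"]).as_matrix()@d; p=np.array(c["xyz"])
    return p+w*(z-p[2])/w[2]
E
python3 - <<'E'
from h import *
c=robot.read_camera("top"); f=lambda u,v,z:ray(c,(258+(u+.5)/6-.5,226+(v+.5)/6-.5),z)
zp=.071
L,Rt,T,B=[f(*p,zp) for p in((60,288),(537,288),(298,50),(298,527))]
print("diam",np.linalg.norm(L-Rt),np.linalg.norm(T-B)); C=(L+Rt)/2*[0,1,0]+(T+B)/2*[1,0,0]; C=(L+Rt+T+B)/4; print("C",C)
S=[f(*p,.079) for p in((168,286),(426,286),(298,157),(298,414))]; print("skirt",np.mean(S,0),np.linalg.norm(S[0]-S[1]))
a,b=f(45,210,.075),f(143,240,.075)
an=lambda v:np.arctan2(v[1],v[0])
print("tab",an(a-C),an(b-C),an((a+b)/2-C),an(a-b),np.linalg.norm((a-C)[:2]),np.linalg.norm((b-C)[:2]))
zt=.117
for p,q in(((365,182),(180,322)),((408,240),(225,375)),((390,208),(199,347))):
    p,q=f(*p,zt),f(*q,zt); print("bar",an(q-p),np.linalg.norm(p-q),(p+q)/2)
n=f(178,370,.085);print("nose",an(n-C),np.linalg.norm((n-C)[:2]))
E
```

```text
diam 0.11230219705854252 0.11241497107272252
C [0.52327734 0.07156051 0.071     ]
skirt [0.52310769 0.07146806 0.079     ] 0.06019397991904936
tab 1.306048306497248 1.3090422176445675 1.307183104820163 1.3013577547463495 0.06213137635471254 0.03792486730496377
bar 2.248292009488957 0.05179428649971787 [0.52764451 0.07604236 0.117     ]
bar 2.234979360745741 0.050659152006685616 [0.51551773 0.06585447 0.117     ]
bar 2.2290288677726755 0.052684650944452946 [0.52207743 0.07095667 0.117     ]
nose 2.235061138801835 0.03396197896648982
```

>>> step_arm([
  [[0.2,-0.17,0],-0.05],
  [[0.7,-0.59,0],-0.16],
  [[1.3,-1.09,0],-0.29],
  [[2.0,-1.67,0],-0.45],
  [[2.7,-2.26,0],-0.6],
  [[3.4,-2.84,0],-0.76],
  [[4.1,-3.43,0],-0.91],
  [[4.7,-3.93,0],-1.05],
  [[5.1,-4.26,0],-1.13],
  [[5.2,-4.35,0],-1.16],
], hand=0)

```text
time: 1.4
tool_pos: [0.3774, -0.1554, 0.2437]
tool_rot: [-3.142, -0.0, 1.473]
contact_force: [0.4, -0.3, 0.4]
opening: 0.0918
grip_force: 0.0
```

```bash
cat >> h.py <<'E'
def togo(xyz,yaw):
    s=robot.observe(); M=R.from_euler("xyz",s["tool_rot"]).as_matrix()
    print("t",s["time"],"pos",s["tool_pos"],"rot",s["tool_rot"],"q6",s["qpos"][5],"F",s["contact_force"],"open",s["opening"],s["grip_force"])
    print("shift/60mm",M.T@(np.array(xyz)-s["tool_pos"])/.06,"spin",s["tool_rot"][2]-yaw)
E
python3 -c "
from h import *
togo([.523,.0713,.16],2.237)"
```

```text
t 1.4 pos [ 0.37741188 -0.15535128  0.24372143] rot [-3.14158712e+00 -1.69052613e-04  1.47254851e+00] q6 -0.48070943705893066 F [ 0.40177537 -0.25143779  0.35782273] open 0.0917707057389238 0.0
shift/60mm [3.99708041 2.04423842 1.39602167] spin -0.7644514872659505
```

>>> step_arm([
  [[0.2,0.1,0],-0.04],
  [[0.6,0.31,0],-0.12],
  [[1.2,0.61,0],-0.23],
  [[1.8,0.92,0.1],-0.35],
  [[2.4,1.23,0.3],-0.47],
  [[3.0,1.53,0.6],-0.58],
  [[3.5,1.79,0.9],-0.67],
  [[3.9,1.99,1.2],-0.74],
  [[4.0,2.04,1.4],-0.765],
  [[4.0,2.04,1.4],-0.765],
])

```text
time: 2.65
tool_pos: [0.5231, 0.0681, 0.1588]
tool_rot: [-3.14, -0.001, 2.231]
contact_force: [0.5, -0.1, -0.0]
opening: 0.0917
grip_force: 0.0
```

```bash
python3 - <<'E'
from h import *
import cv2
togo([.523,.0713,.103],2.237)
c=robot.read_camera("wrist");cv2.imwrite("pics/w0.png",c["pixels"][:,:,::-1])
print(c["T_tool_cam"],c["intrinsics"])
E
```

```text
t 2.65 pos [0.52312918 0.06807359 0.15878576] rot [-3.13950562e+00 -1.23337265e-03  2.23122401e+00] q6 -0.67597697404405 F [ 0.47408435 -0.14564588 -0.01701006] open 0.09173496993703707 0.0
shift/60mm [0.04264051 0.03322775 0.92974861] spin -0.005775993465753526
[[ 2.62269959e-04  9.60023359e-01  2.79919776e-01  7.45925358e-02]
 [ 9.99999965e-01 -2.40518754e-04 -1.12054705e-04  1.41645916e-03]
 [-4.02491783e-05  2.79919795e-01 -9.60023389e-01 -1.40715884e-01]
 [ 0.00000000e+00  0.00000000e+00  0.00000000e+00  1.00000000e+00]] [[397.77521127   0.         317.65313728]
 [  0.         397.77521127 242.11650263]
 [  0.           0.           1.        ]]
```

View pics/w0.png

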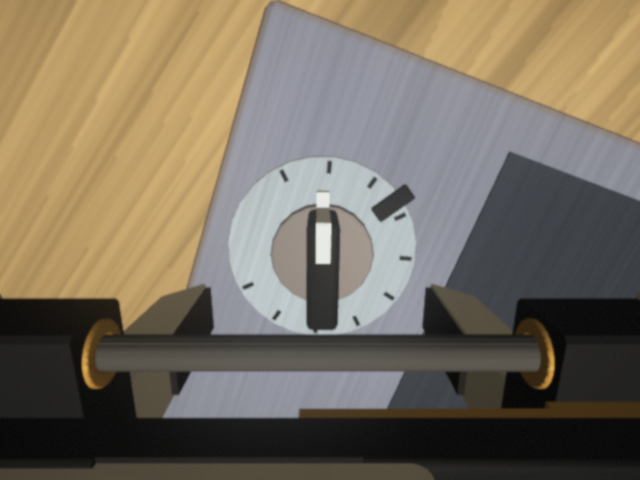

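The wrist view shows the bar upright at column 323, between the open jaws (centre about 319), with its nose at the top and the tab at (393,203), clockwise of it. I'll apply the small correction and go down.

>>> step_arm([
  [[0.02,0.02,0.1],0],
  [[0.04,0.03,0.3],0],
  [[0.04,0.03,0.5],-0.005],
  [[0.04,0.03,0.7],-0.005],
  [[0.04,0.03,0.85],-0.005],
  [[0.04,0.03,0.91],-0.005],
  [[0.04,0.03,0.91],-0.005],
  [[0.04,0.03,0.91],-0.005],
])

```text
time: 3.7
tool_pos: [0.5241, 0.0715, 0.1054]
tool_rot: [3.141, 0.001, 2.237]
contact_force: [-0.4, 0.1, -0.7]
opening: 0.0916
grip_force: 0.0
```

```bash
python3 -c "
from h import *
togo([.523,.0713,.103],2.237)"
```

```text
t 3.7 pos [0.52405821 0.07153854 0.10543162] rot [3.14106283e+00 5.62527931e-04 2.23680991e+00] q6 -0.6751559482109425 F [-0.38992922  0.12739783 -0.74135783] open 0.0916132840286879 0.0
shift/60mm [ 0.00779379 -0.01634552  0.04051402] spin -0.00019008907782591677
```

>>> step_arm([
  [[0.01,-0.015,0.02],0],
  [[0.01,-0.015,0.02],0],
  [[0.01,-0.015,0.02],0],
  [[0.01,-0.015,0.02],0],
  [[0.01,-0.015,0.02],0],
  [[0.01,-0.015,0.02],0],
  [[0.01,-0.015,0.02],0],
  [[0.01,-0.015,0.02],0],
], hand=255, squeeze=15)

```text
time: 4.7
tool_pos: [0.5228, 0.0715, 0.1039]
tool_rot: [3.141, 0.0, 2.237]
contact_force: [6.6, 6.0, 0.3]
opening: 0.0162
grip_force: 5.3
```

```bash
python3 -c "
from h import *
togo([.523,.0713,.103],1.305)"
```

```text
t 4.7 pos [0.52282606 0.07147969 0.10390774] rot [3.14129216e+00 1.43904954e-04 2.23662121e+00] q6 -0.6753409813423533 F [6.5512929  6.02588438 0.33067093] open 0.01619516529555464 5.2591341733932495
shift/60mm [-0.00414373  0.0004253   0.01512977] spin 0.9316212057681128
```

>>> step_arm([
  [[0,0.01,0],0.04],
  [[0,0.015,0],0.15],
  [[0,0.015,0],0.28],
  [[0,0.015,0],0.42],
  [[0,0.015,0],0.56],
  [[0,0.015,0],0.7],
  [[0,0.015,0],0.82],
  [[0,0.015,0],0.9],
  [[0,0.015,0],0.93],
  [[0,0.015,0],0.93],
], squeeze=20)

```text
time: 5.95
tool_pos: [0.5222, 0.0716, 0.1039]
tool_rot: [-3.139, 0.002, 1.307]
contact_force: [-4.9, -2.4, 4.0]
opening: 0.0159
grip_force: 20.0
```

```bash
python3 -c "
from h import *
togo([.523,.0713,.103],1.305)"
```

```text
t 5.95 pos [0.52222048 0.07157875 0.10387447] rot [-3.13919914e+00  1.51942518e-03  1.30689347e+00] q6 0.2557979300103993 F [-4.85152703 -2.41203032  4.04331778] open 0.015853997212878425 19.958915412425995
shift/60mm [-0.00107393  0.01378893  0.01454327] spin 0.0018934653100068921
```

Turned. I'll settle, open the jaws and rise straight up.

>>> step_arm([
  [[0,0,0],0],
  [[0,0,0],0],
  [[0,0,0],0],
])

```text
time: 6.32
tool_pos: [0.5222, 0.0716, 0.1039]
tool_rot: [-3.139, 0.001, 1.307]
contact_force: [-4.8, -3.7, 3.9]
opening: 0.0158
grip_force: 20.0
```

>>> step_arm([
  [[0,0,0],0],
  [[0,0,0],0],
  [[0,0,0],0],
  [[0,0,0],0],
  [[0,0,0],0],
  [[0,0,-0.2],0],
  [[0,0,-0.5],0],
  [[0,0,-0.8],0],
  [[0,0,-1.0],0],
  [[0,0,-1.0],0],
], hand=0)

```text
time: 7.58
tool_pos: [0.524, 0.072, 0.165]
tool_rot: [3.139, -0.0, 1.307]
contact_force: [0.2, 1.0, -0.3]
opening: 0.0916
grip_force: 0.0
```

```bash
python3 - <<'E'
from h import *
import cv2
togo([.523,.0713,.103],1.305)
c=robot.read_camera("wrist");cv2.imwrite("pics/w1.png",c["pixels"][:,:,::-1])
a=c["pixels"][130:340,210:440,::-1];cv2.imwrite("pics/w1c.png",cv2.resize(a,None,fx=2.8,fy=2.8,interpolation=cv2.INTER_CUBIC))
E
```

```text
t 7.575 pos [0.52395622 0.07201584 0.16502063] rot [ 3.13933442e+00 -4.85627157e-04  1.30683154e+00] q6 0.2557047258832873 F [ 0.20264467  0.98443795 -0.32157708] open 0.09162968189230614 0.0
shift/60mm [-0.01617751 -0.01460646  1.03363902] spin 0.0018315427253650096
```

View pics/w1c.png

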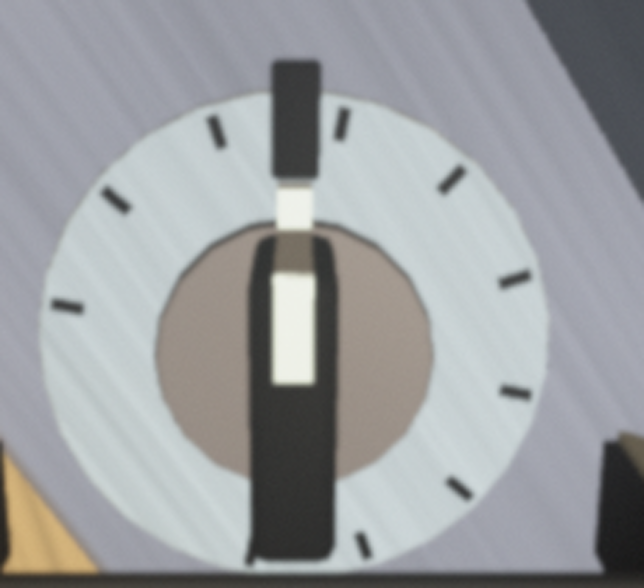

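The close view shows the white line (column 294), the nose (295) and the tab (296) in one line through the plate's centre (294.5). That leaves well under 1° of error. The gripper is clear, and the timer was never approached.

```bash
python3 -c "
from cell import robot
print(robot.hand_in())"
```

```text
the job is handed in; nothing more can be done
None
```

The thermostat is turned clockwise so its white line points at the tab (well under 1° off in the last wrist picture), the gripper has let go and is clear, the arm never went near the timer knob, and the job was handed in at about 7.6 s.

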